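# Snap the clip cover onto the complete battery holder

## Task

Of the two grey battery holders on the bench, only one has both of its cells in. Pick up the orange clip cover, set it into that complete holder and press it straight down until it snaps past the catches and lies fully home on the rim; keep the cover off the holder that is short of a cell and leave the other things lying where they are. Do not let go or ease off after the snap: finish with the gripper still on the cover and pushing it down firmly, with about 10 N.

Things in the scene. Friction and masses are not known exactly. Their poses are not given: they have to be found in the camera images.
- cover: Loose orange clip cover, about 60 g: plate 52 x 92 x 3 mm (x, y) on two end tongues (at y = +36.8 and -36.8 mm, 3 mm thick) that end below in round beads (radius 3 mm, 39.6 mm long, slick along x). Origin: middle between the feet of the tongues, on the bench at the start; z up. Half a turn about z makes no difference.
- cover_grip (a point): Middle of the grip rib on top of the cover, 32.5 mm above the cover's origin; axes as the cover's. The rib is 40 mm long (x), 12 mm thick (y) and stands 24 mm above the plate, from 20.5 to 44.5 mm above the origin; pinch it across its thickness (y) from above.
- cover_seat (a point): Centre of the underside of the cover's plate, 17.5 mm above the cover's origin. Fully home it meets the holder's rim point (the cover's origin is then 8.5 mm above the holder's).
- holder_full: Grey battery holder, fixed to the bench, with both its pink cells in (18 x 65 mm, lying along y, at x = -10 and +10 mm). 52 mm wide (x), 110 mm long (y) over the black spring housings on its ends, rim 26 mm above its origin, which is the centre of the underside.
- holder_full_rim (a point): Centre of the complete holder's opening, at rim height; axes as the holder's. The opening is 42 x 82 mm (x, y), its edge bevelled 45 degrees over 3 mm. The tongues go in at its two ends, cover's y along holder's y, with 1.2 mm play all round.
- holder_full_roller (a point): Sprung brass roller catch in the +y end wall of the complete holder, 9 mm below the rim, standing 3 mm into the opening; the -y end has the same. The beads meet the rollers with the plate 10 mm above the rim; pushing on takes about 8 to 15 N and drops suddenly about 5 mm above the rim; the rollers then draw the cover down until the plate lands on the rim, a hard stop.
- holder_short: The other grey battery holder, same in shape and also fixed, but with one pink cell only (bay at x = +10 mm; the bay at x = -10 mm is empty). To be left open. Origin: centre of the underside.
- loose_cell: Teal round cell, 18 x 65 mm, lying loose on the bench; bystander. Origin: centre of the underside.
- yellow_tape: Roll of yellow tape, 62 mm across, 17 mm tall, lying loose; bystander. Origin: centre of the underside.
- white_charger: White plug-in charger, 44 x 76 x 30 mm, lying loose; bystander. Origin: centre of the underside.
Not all that is in view belongs to the job. Several things have the shape of the cover; the one meant has the colours described above.

How it is judged:
On the way:
1. the cover is lifted clear of the bench (height (world z) of cover above 0.03 m), for 0.2 s.
At the end, for the whole second after the job is handed in: The cover lies fully home on the complete holder (plate within 1.5 mm of the rim, within 4 mm of centre, level within 0.05 rad and square within 0.08 rad), and the fingers still touch it and push it onto the holder with more than 4 N (horizontal distance between cover_seat and holder_full_rim below 0.004 m and z of cover_seat in the frame of holder_full_rim below 0.0015 m and angle between the y axis of cover and the y axis of holder_full, either way round below 0.08 rad and angle between cover's own z axis and vertical below 0.05 rad and contact force between cover and holder_full above 4 N and contact force between the fingers and cover above 2 N); the arm keeps its last pose, push and grip.
It fails at once if the cover is pressed on the holder that is short of a cell (contact force between cover and holder_short above 2 N).
It fails at once if the cover is pressed onto the holder with more than 60 N (contact force between cover and holder_full above 60 N).
It fails at once if a bystander is pushed away by more than 25 mm (distance of any of loose_cell, yellow_tape, white_charger from where it was at the start of the episode above 0.025 m).
It also fails if it takes over 48 s, if anything falls off the work surface, if the arm or the gripper's body presses on something with over 40 N, if the wrist force passes 120 N, or if a joint passes its speed limit or range.

## Robot

A 6-joint arm with a two-finger parallel gripper is mounted at the origin on a cart in front of the work surface, level with it; the furniture and walls round the work are solid. World frame = base frame: x ahead of the robot, y to its left, z up, the work surface at z = 0. Lengths are in m, angles in rad, forces in N, time in s.
With the tool pointing down it reaches from about 0.35 to 0.775 m from the base axis. Payload 7.3 kg.
Tool frame: the origin (TCP) lies midway between the tips of the shut fingers; the grasp point (between the pads) lies 19 mm behind it; z points along the fingers, y is the line along which they close (so a half turn about z gives the same grasp; the last joint's range is limited). The gripper opens to 92 mm and grips with 3 to 60 N. Pads are 19 mm wide; open, the fingers measure 130 mm over their backs; the gripper's body (75 mm by 190 mm) begins 47 mm behind the grasp point.
Start: joints at [1.056, 0.342, 1.524, -0, 1.275, -0.146], TCP at [0.189, 0.49, 0.227] pointing down, gripper open.
Joint ranges: [-2.53, 2.53], [-0.77, 2.02], [0.04, 2.7], [-1, 4.14], [0.28, 2.66], [-3.11, 3.11]. Speed limits (rad/s): [2.57, 2.57, 3.14, 3.14, 3.14, 3.14].

## Interface

Orientations are given as a unit quaternion [w, x, y, z].
In Python, from bench import get_state, cams, close_job gives the robot as it stands.
- The arm moves only by the tool move_arm, never from a script. Its argument "series" is a list that holds one entry, the list of rows, each a list of 7 numbers: the shift along the world's x, y, z in m, then the turn, a rotation vector about the world's x, y, z in degrees, then the finger opening in m, from 0 to 0.0918. A call has 1 to 12 rows; each row is the pose to reach, as a shift and turn from the pose commanded when the call began; what a row does not reach only later rows make up. A row lasts 1/8 s, in which the tool goes at most 62.5 mm and 10.7 degrees, less where a joint would pass 70% of its speed; a pose out of reach is approached as far as the arm can. A call with a gripper value outside its range is refused whole. The fingers move at their own pace and stop on an object; "newtons" is the grip in N (left out, the last holds). Time passes only in rows, so rows that repeat a pose let the fingers close. It gives the time, the measured TCP pose, the force, the opening and the grip force at its end, in the units of the state.
- get_state(): the state, without advancing time (a new reading comes with each control period).
- cams.grab_frame(name): name is "side" or "top"; returns the picture (420x560x3 uint8, blue, green, red); there is no depth.
- cams.camera_model(name): a dict with "K" (3x3 intrinsics, pixels), "extrinsics" (4x4, takes a point from camera to world coordinates). Camera axes: x right, y down, z forward; pixel columns grow to the right and rows downward; lengths in m; the calibration is good to about 2 mm. A picture is of the moment at which its call begins. camera_model takes no time and is no camera call.
- close_job(): hands the job in; it is judged then, once.
The state is a dict: "time_s": time; "joint_positions": joint angles; "qd": joint speeds; "effort": joint torques, N m; "tcp_pos": TCP position; "tcp_rot": TCP orientation; "force": force on the tool from outside, world axes, zero at the start; "moment": the same for the moment, N m; "finger_gap": opening from 0.0 (shut) to 1.0 (fully open); "grasp_force": force on a finger pad.
Only numpy, scipy, OpenCV 4.12 (cv2) and the standard library are available. Lean on these libraries where they do the work, as an engineer would, in place of code of your own. Each camera call takes 0.05 s, during which the arm holds its last target. There are 200 camera calls.

## Working session

There is one attempt and no reset: what is moved stays moved. The work goes in short steps, Python scripts to look and compute and a tool call to move; the robot and the scene stay as the last step left them, time stands still between calls to the robot, and variables do not carry over. Pictures are saved under pics/ and viewed, at most 10 in all, crops included, and the job is handed in when it is done.

Besides the shell and the picture viewer there is one more tool, called after "Request:" as name(argument=value, ...) on one line, values as JSON. move_arm: Moves the arm, as the interface text tells. Its arguments: {"type":"object","properties":{"series":{"type":"array"},"newtons":{"type":"number"}},"required":["series"]}

```bash
mkdir -p pics; python3 - <<'E'
from bench import get_state,cams
import cv2
for n in("top","side"):
    cv2.imwrite(f"pics/{n}0.png",cams.grab_frame(n)); m=cams.camera_model(n); print(m["K"],m["extrinsics"])
s=get_state();print(s["tcp_rot"],s["time_s"],s["force"])
E
```

```text
[[414.61974982   0.         277.95350876]
 [  0.         414.61974982 214.50388741]
 [  0.           0.           1.        ]] [[ 2.31910043e-02 -9.80036642e-01  1.97459760e-01  4.84735866e-01]
 [-9.99715259e-01 -2.38439973e-02 -9.29760177e-04  5.57364328e-02]
 [ 5.61942903e-03 -1.97381973e-01 -9.80310552e-01  8.78835685e-01]
 [ 0.00000000e+00  0.00000000e+00  0.00000000e+00  1.00000000e+00]]
[[445.71016529   0.         277.79335116]
 [  0.         445.71016529 208.59076077]
 [  0.           0.           1.        ]] [[-0.01390187 -0.61886409  0.78537506 -0.07075803]
 [-0.99986137  0.01580234 -0.00524647  0.08225202]
 [-0.00916391 -0.78533912 -0.61899798  0.62044051]
 [ 0.          0.          0.          1.        ]]
[-2.26159331e-04  1.83357334e-01  9.83046093e-01 -6.45667092e-04] 0.1 [-0.75073695 -0.39450481  0.37368245]
```

View pics/top0.png

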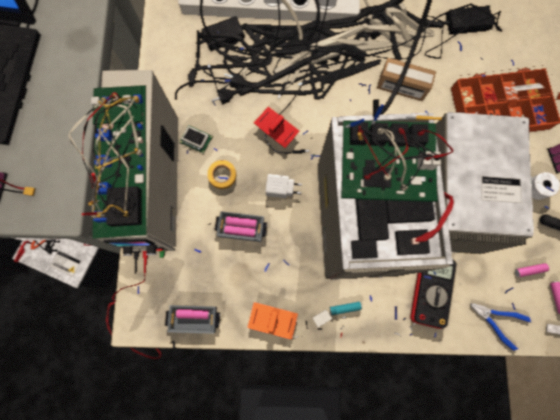

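View pics/side0.png

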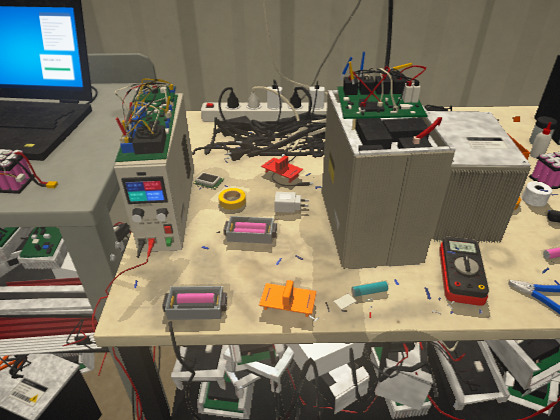

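The top view shows two cover shapes, red (277,127) and orange (273,321), and the orange one fits the description. Of the holders, (241,228) shows two pink cells and (193,320) shows one, so (241,228) is the complete one. I'll confirm this in a crop and measure.

```bash
cat > h.py <<'E'
import numpy as np,cv2
from bench import cams,get_state
def ray(n,uv,z):
    m=cams.camera_model(n);K,T=np.array(m["K"]),np.array(m["extrinsics"])
    d=T[:3,:3]@np.linalg.solve(K,np.r_[uv,1.]);o=T[:3,3]
    return o+d*(z-o[2])/d[2]
def blobs(n,img,lo,hi,roi,amin=15):
    x0,y0,x1,y1=roi
    m=cv2.inRange(cv2.cvtColor(img,cv2.COLOR_BGR2HSV),lo,hi);k=np.zeros_like(m);k[y0:y1,x0:x1]=m[y0:y1,x0:x1]
    c,_=cv2.findContours(k,cv2.RETR_EXTERNAL,cv2.CHAIN_APPROX_NONE)
    return [a.reshape(-1,2).astype(float) for a in c if cv2.contourArea(a)>amin]
def rect(n,c,z):
    p=np.array([ray(n,u,z)[:2] for u in c])*1000
    (cx,cy),(w,h),a=cv2.minAreaRect(p.astype(np.float32))
    if w<h:w,h,a=h,w,a+90
    return np.round([cx,cy,w,h,(a+90)%180-90],1)  # mm, long axis angle from x
E
python3 - <<'E'
from h import *
t=cv2.imread("pics/top0.png");s=cv2.imread("pics/side0.png")
for n,im,r in(("top",t,(240,290,310,350)),("side",s,(250,270,330,330))):
    for c in blobs(n,im,(5,150,90),(18,255,255),r):print(n,"orange z20",rect(n,c,.0205),c.min(0),c.max(0))
for n,im,r in(("top",t,(210,205,275,250)),("side",s,(215,205,285,255))):
    for c in blobs(n,im,(140,60,90),(175,255,255),r):print(n,"pink",rect(n,c,.018),c.min(0),c.max(0))
    for c in blobs(n,im,(0,0,0),(179,110,125),r):print(n,"grey",rect(n,c,.026),c.min(0),c.max(0))
a=cv2.resize(t[280:350,160:310],None,fx=5,fy=5,interpolation=2);b=cv2.resize(t[100:250,210:310],None,fx=2.33,fy=2.33,interpolation=2)
b=cv2.resize(t[195:260,200:350],(750,240),interpolation=2)
cv2.imwrite("pics/crop.png",np.vstack([a,b]))
E
```

```text
top orange z20 [440.3  60.8  91.7  51.9  76.9] [248. 303.] [296. 338.]
side orange z20 [444.8  62.6  92.2  73.6  77. ] [259. 280.] [315. 316.]
top pink [631.5 134.4  69.5  38.8  85. ] [223. 216.] [257. 236.]
top grey [618.4 133.2 109.1  76.3  83.6] [214. 212.] [266. 249.]
side pink [633.5 135.7  65.9  31.9  88.6] [234. 222.] [266. 232.]
side grey [616.8 134.  108.   78.1  84.6] [224. 217.] [276. 243.]
side grey [666.5  73.8  19.   10.2  88.6] [275. 212.] [284. 215.]
side grey [684.7 177.1  57.   27.8  88.5] [219. 205.] [245. 213.]
```

View pics/crop.png

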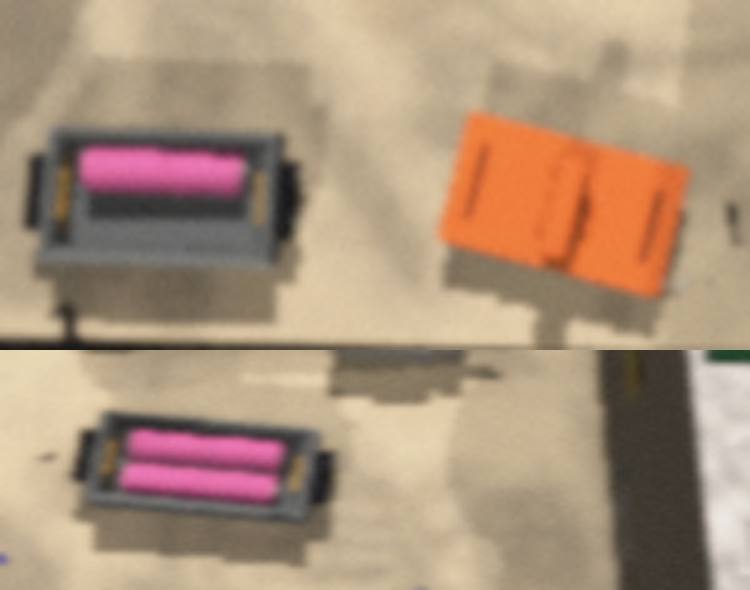

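The crop confirms it: the orange cover is right of the short holder (one cell), and the complete holder (two cells) is in the lower part. I'll refine the holder rim with a neutral-grey mask and start the move over the cover.

```bash
python3 - <<'E'
from h import *
t=cv2.imread("pics/top0.png");s=cv2.imread("pics/side0.png")
h=cv2.cvtColor(t,cv2.COLOR_BGR2HSV)
for p in((243,214),(220,222),(262,230),(240,243),(216,223),(242,239)):print(p,h[p[1],p[0]])
def show(n,im,r):
  for S in (35,45,60):
    for c in blobs(n,im,(0,0,60),(179,S,160),r,60):print(n,S,"grey",rect(n,c,.026),c.min(0),c.max(0))
  for lo in((0,0,60),):
    for c in blobs(n,im,(80,0,50),(179,255,255),r,60):print(n,"bluish",rect(n,c,.026),c.min(0),c.max(0))
show("top",t,(208,205,275,250));show("side",s,(215,213,285,255))
for n,im,r in(("top",t,(210,205,275,250)),("side",s,(215,205,285,255))):
    for c in blobs(n,im,(10,110,40),(30,255,170),r,4):print(n,"brass",rect(n,c,.02),c.mean(0))
E
```

```text
(243, 214) [ 19  33 131]
(220, 222) [ 17  49 104]
(262, 230) [ 0  4 64]
(240, 243) [ 18  65 121]
(216, 223) [18 44 70]
(242, 239) [20 36 86]
top 35 grey [629.8 134.2  95.1  53.3  84.9] [217. 212.] [263. 241.]
top 45 grey [630.  135.3  97.6  55.   85. ] [216. 212.] [263. 241.]
top 60 grey [628.5 132.4 109.1  59.2  83.5] [214. 211.] [267. 243.]
top bluish [629.9 131.3  73.9  43.5  83.5] [223. 214.] [260. 237.]
side 45 grey [617.5 134.9 105.1  78.3  83.4] [225. 216.] [276. 243.]
side 60 grey [617.4 135.2 105.7  78.8  83.7] [224. 216.] [276. 243.]
side bluish [624.2 135.   65.1  31.5  88.6] [234. 222.] [266. 232.]
side brass [633.7 174.9  22.3   4.1  -1.4] [231.25 226.5 ]
side brass [699.3 179.1  50.7  14.2  88.5] [231.5        206.41304348]
```

Request:
move_arm(series=[[[0.04, -0.06, 0, 0, 0, 0, 0.0918], [0.07, -0.115, 0, 0, 0, 0, 0.0918], [0.1, -0.17, 0, 0, 0, 2, 0.0918], [0.13, -0.22, -0.02, 0, 0, 4, 0.0918], [0.16, -0.27, -0.04, 0, 0, 6, 0.0918], [0.19, -0.32, -0.06, 0, 0, 8, 0.0918], [0.22, -0.375, -0.08, 0, 0, 8, 0.0918], [0.2513, -0.429, -0.1, 0, 0, 8, 0.0918], [0.2513, -0.429, -0.12, 0, 0, 8, 0.0918], [0.2513, -0.429, -0.12, 0, 0, 8, 0.0918], [0.2513, -0.429, -0.12, 0, 0, 8, 0.0918], [0.2513, -0.429, -0.12, 0, 0, 8, 0.0918]]], newtons=20)

```text
time_s: 1.6
tcp_pos: [0.4407, 0.0616, 0.1077]
tcp_rot: [0.001, 0.114, 0.994, 0.0]
force: [-0.4, 0.5, 0.7]
finger_gap: 1.0
grasp_force: 0.0
```

Rim: centre (629.8,134.2), 95×53 mm, long axis at 84.9°. That agrees with the given sizes. Now descend and grip.

Request:
move_arm(series=[[[0, -0.001, -0.03, 0, 0, 0, 0.0918], [0, -0.001, -0.06, 0, 0, 0, 0.0918], [0, -0.001, -0.083, 0, 0, 0, 0.0918], [0, -0.001, -0.083, 0, 0, 0, 0.05], [0, -0.001, -0.083, 0, 0, 0, 0.0], [0, -0.001, -0.083, 0, 0, 0, 0.0], [0, -0.001, -0.083, 0, 0, 0, 0.0], [0, -0.001, -0.083, 0, 0, 0, 0.0], [0, -0.001, -0.083, 0, 0, 0, 0.0], [0, -0.001, -0.083, 0, 0, 0, 0.0]]], newtons=40)

```text
time_s: 2.85
tcp_pos: [0.4405, 0.0597, 0.0237]
tcp_rot: [-0.0, 0.114, 0.993, 0.0]
force: [-0.0, 0.5, 0.2]
finger_gap: 0.287
grasp_force: 0.0
```

Request:
move_arm(series=[[[0, 0, 0, 0, 0, 0, 0.0], [0, 0, 0, 0, 0, 0, 0.0], [0, 0, 0, 0, 0, 0, 0.0], [0, 0, 0, 0, 0, 0, 0.0], [0, 0, 0, 0, 0, 0, 0.0], [0, 0, 0, 0, 0, 0, 0.0]]])

```text
time_s: 3.6
tcp_pos: [0.4405, 0.0597, 0.0237]
tcp_rot: [-0.0, 0.114, 0.993, 0.0]
force: [-0.4, 0.8, -0.8]
finger_gap: 0.125
grasp_force: 40.0
```

Request:
move_arm(series=[[[0, 0, 0.03, 0, 0, 0, 0.0], [0, 0, 0.06, 0, 0, 0, 0.0], [0.03, 0.01, 0.08, 0, 0, 2, 0.0], [0.07, 0.025, 0.08, 0, 0, 4, 0.0], [0.11, 0.04, 0.08, 0, 0, 6, 0.0], [0.15, 0.06, 0.08, 0, 0, 8, 0.0], [0.1895, 0.0743, 0.08, 0, 0, 8, 0.0], [0.1895, 0.0743, 0.08, 0, 0, 8, 0.0], [0.1895, 0.0743, 0.08, 0, 0, 8, 0.0], [0.1895, 0.0743, 0.08, 0, 0, 8, 0.0]]])

```text
time_s: 4.85
tcp_pos: [0.629, 0.1336, 0.1038]
tcp_rot: [-0.001, 0.045, 0.999, -0.0]
force: [-0.1, -0.2, -0.1]
finger_gap: 0.127
grasp_force: 40.0
```

```bash
python3 - <<'E'
from h import *
s=get_state();print(s["tcp_pos"],s["grasp_force"])
z=s["tcp_pos"][2]-.0237+.0205
ims=[]
for n,r in(("top",(180,170,320,290)),("side",(180,130,340,260))):
    im=cams.grab_frame(n)
    for c in blobs(n,im,(5,150,90),(18,255,255),r):print(n,rect(n,c,z),rect(n,c,z-.003),c.min(0),c.max(0))
    ims.append(cv2.resize(im[150:270,170:330],(640,290*1),interpolation=2))
cv2.imwrite("pics/hov.png",np.vstack(ims))
E
```

```text
[0.62899139 0.1335934  0.10377097] 39.999759793281555
top [607.4 144.3  17.1   7.7 -88.6] [607.9 144.6  17.2   7.7 -88.6] [226. 229.] [235. 233.]
side [634.5 133.3  93.9  92.1  -3.9] [638.5 133.6  94.4  92.6  -3.9] [224. 181.] [273. 210.]
```

View pics/hov.png

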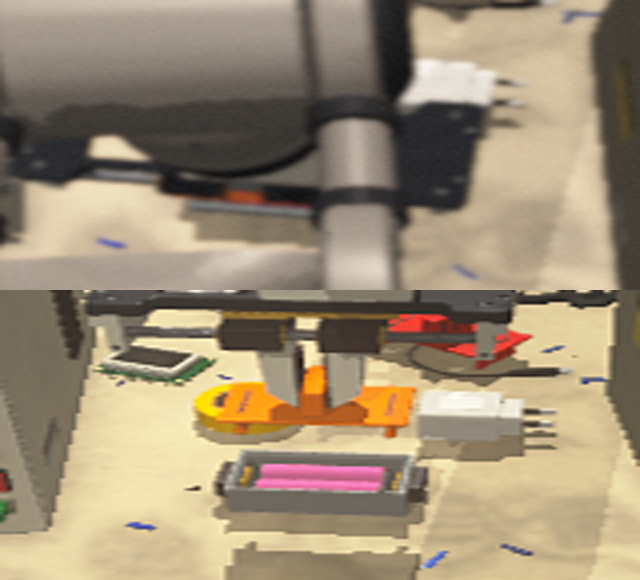

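Side view: the cover is held level over the complete holder (about pixel (248,205) vs holder (250,230)). The top camera is blocked by the arm. Lower to just above the rim and compare cover and rim in the side camera.

Request:
move_arm(series=[[[0.001, 0.0006, -0.02, 0, 0, 0, 0.0], [0.001, 0.0006, -0.035, 0, 0, 0, 0.0], [0.001, 0.0006, -0.045, 0, 0, 0, 0.0], [0.001, 0.0006, -0.045, 0, 0, 0, 0.0], [0.001, 0.0006, -0.045, 0, 0, 0, 0.0]]])

```text
time_s: 5.58
tcp_pos: [0.6314, 0.1346, 0.0592]
tcp_rot: [0.0, 0.045, 0.999, 0.0]
force: [0.4, 0.3, -0.8]
finger_gap: 0.125
grasp_force: 40.0
```

```bash
python3 - <<'E'
from h import *
s=get_state();p=s["tcp_pos"];print(p,s["force"])
im=cams.grab_frame("side")
m=cams.camera_model("side");K,T=np.array(m["K"]),np.linalg.inv(m["extrinsics"])
def proj(P):
    q=K@(T[:3,:3]@np.array(P)+T[:3,3]);return q[:2]/q[2]
a=np.radians(84.9-90);c,sn=np.cos(a),np.sin(a)
def pt(cx,cy,x,y,z):return proj((cx+c*x-sn*y,cy+sn*x+c*y,z))
big=cv2.resize(im[185:260,200:300],(800,600),interpolation=2)
def mark(uv,col):cv2.circle(big,tuple(int(round(v)) for v in ((uv[0]+.5-200)*8-.5,(uv[1]+.5-185)*8-.5)),3,col,-1)
zo=p[2]-.0237
for sx in(-26,26):
  for sy in(-46,46):
    mark(pt(p[0],p[1],sx/1e3,sy/1e3,zo+.0205),(255,0,0)); mark(pt(.6298,.1342,sx/1e3,sy/1e3,.026),(0,255,0))
for sy in(-36.8,36.8): mark(pt(p[0],p[1],-.0198,sy/1e3,zo),(255,255,0))
cv2.imwrite("pics/near.png",big)
E
```

```text
[0.63138527 0.13463815 0.0592366 ] [ 0.42916413  0.25820639 -0.83880864]
```

View pics/near.png

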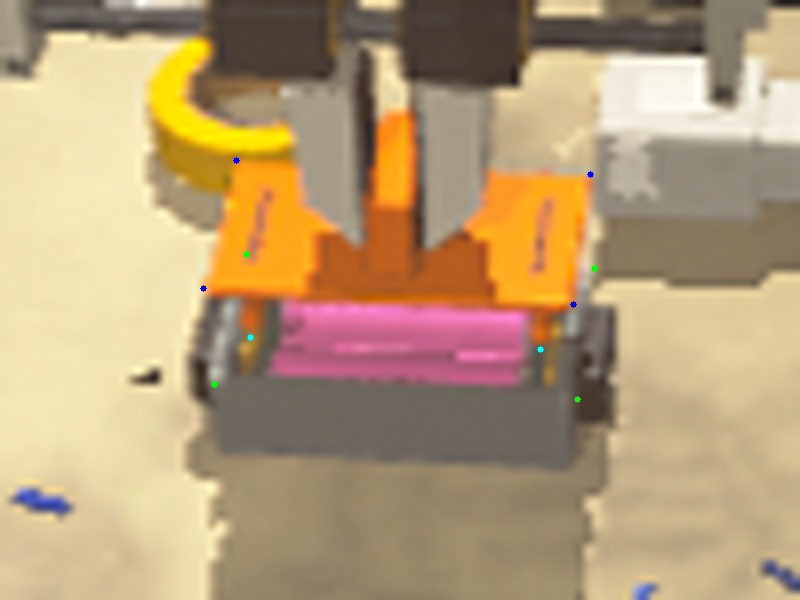

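Cover corners agree with prediction to about 0.5 mm. The rim's near edge looks slightly farther out than predicted, so I'll check its edges numerically.

```bash
python3 - <<'E'
from h import *
im=cams.grab_frame("side"); s0=cv2.imread("pics/side0.png")
m=cams.camera_model("side");K,T=np.array(m["K"]),np.linalg.inv(m["extrinsics"])
def proj(P):
    q=K@(T[:3,:3]@np.array(P)+T[:3,3]);return np.round(q[:2]/q[2],1)
a=np.radians(-5.1);c,sn=np.cos(a),np.sin(a)
for z,x in((.026,-26),(.026,-24),(.0,-26),(.026,26),(.026,24)):
  print(z,x,[proj((.6298+c*x/1e3-sn*y/1e3,.1342+sn*x/1e3+c*y/1e3,z)) for y in(-46,-25,0,25,46)])
g=s0.astype(int)
for u in(236,250,264):
  print(u,[(v,*g[v,u]) for v in list(range(214,223))+list(range(229,246))])
for v in(236,238,240):print(v,[(u,*g[v,u]) for u in list(range(222,231))+list(range(268,278))])
t=cv2.imread("pics/top0.png").astype(int)
mt=cams.camera_model("top")
print("top")
for v in(226,):print([(u,*t[v,u]) for u in list(range(212,224))+list(range(258,270))])
for u in(230,240,250):print(u,[(v,*t[v,u]) for v in list(range(208,218))+list(range(234,246))])
E
```

```text
0.026 -26 [array([271.7, 234.5]), array([261.2, 234. ]), array([248.9, 233.5]), array([236.6, 233. ]), array([226.3, 232.5])]
0.026 -24 [array([271.7, 233.8]), array([261.4, 233.4]), array([249. , 232.8]), array([236.7, 232.3]), array([226.5, 231.9])]
0.0 -26 [array([271.9, 244. ]), array([261.7, 243.6]), array([249.5, 243. ]), array([237.4, 242.5]), array([227.3, 242. ])]
0.026 26 [array([273.8, 218.1]), array([263.8, 217.6]), array([252. , 217.2]), array([240.2, 216.7]), array([230.4, 216.3])]
0.026 24 [array([273.7, 218.7]), array([263.7, 218.2]), array([251.9, 217.8]), array([240.1, 217.3]), array([230.2, 216.9])]
236 [(214, np.int64(132), np.int64(169), np.int64(188)), (215, np.int64(130), np.int64(170), np.int64(188)), (216, np.int64(128), np.int64(146), np.int64(154)), (217, np.int64(79), np.int64(89), np.int64(94)), (218, np.int64(74), np.int64(83), np.int64(89)), (219, np.int64(71), np.int64(81), np.int64(88)), (220, np.int64(71), np.int64(82), np.int64(86)), (221, np.int64(65), np.int64(79), np.int64(78)), (222, np.int64(154), np.int64(113), np.int64(219)), (229, np.int64(1
[... 10275 characters left out ...]
6, np.int64(82), np.int64(84), np.int64(85)), (217, np.int64(66), np.int64(65), np.int64(72)), (234, np.int64(125), np.int64(83), np.int64(176)), (235, np.int64(92), np.int64(62), np.int64(130)), (236, np.int64(83), np.int64(68), np.int64(106)), (237, np.int64(102), np.int64(97), np.int64(109)), (238, np.int64(107), np.int64(108), np.int64(109)), (239, np.int64(94), np.int64(98), np.int64(99)), (240, np.int64(81), np.int64(88), np.int64(93)), (241, np.int64(82), np.int64(97), np.int64(107)), (242, np.int64(89), np.int64(109), np.int64(122)), (243, np.int64(89), np.int64(109), np.int64(122)), (244, np.int64(87), np.int64(107), np.int64(122)), (245, np.int64(86), np.int64(105), np.int64(119))]
```

Relative to the cover in the side camera, the holder is about +1 mm in y and +0.3 mm in x. That is well inside the bevel. I'll shift and lower into the opening, stopping above the rollers and watching side forces.

Request:
move_arm(series=[[[-0.001, 0.0008, -0.004, 0, 0, 0, 0.0], [-0.001, 0.0008, -0.008, 0, 0, 0, 0.0], [-0.001, 0.0008, -0.011, 0, 0, 0, 0.0], [-0.001, 0.0008, -0.013, 0, 0, 0, 0.0], [-0.001, 0.0008, -0.015, 0, 0, 0, 0.0], [-0.001, 0.0008, -0.015, 0, 0, 0, 0.0]]])

```text
time_s: 6.42
tcp_pos: [0.6307, 0.1354, 0.0438]
tcp_rot: [0.001, 0.045, 0.999, 0.0]
force: [2.2, -0.3, -1.5]
finger_gap: 0.126
grasp_force: 40.0
```

Inside the opening, with +2.2 N in x only. I'll ease +0.8 mm in x, then go down in small steps.

Request:
move_arm(series=[[[0.0008, 0, 0, 0, 0, 0, 0.0], [0.0008, 0, -0.001, 0, 0, 0, 0.0], [0.0008, 0, -0.002, 0, 0, 0, 0.0], [0.0008, 0, -0.003, 0, 0, 0, 0.0], [0.0008, 0, -0.003, 0, 0, 0, 0.0]]], newtons=55)

```text
time_s: 7.05
tcp_pos: [0.6312, 0.1358, 0.042]
tcp_rot: [0.001, 0.045, 0.999, 0.0]
force: [-1.1, 1.0, 7.5]
finger_gap: 0.128
grasp_force: 55.0
```

Request:
move_arm(series=[[[0, 0, -0.001, 0, 0, 0, 0.0], [0, 0, -0.002, 0, 0, 0, 0.0], [0, 0, -0.002, 0, 0, 0, 0.0]]])

```text
time_s: 7.42
tcp_pos: [0.6315, 0.1356, 0.04]
tcp_rot: [0.001, 0.045, 0.999, 0.0]
force: [0.6, 0.3, 6.6]
finger_gap: 0.129
grasp_force: 55.0
```

Request:
move_arm(series=[[[0, 0, -0.001, 0, 0, 0, 0.0], [0, 0, -0.002, 0, 0, 0, 0.0], [0, 0, -0.003, 0, 0, 0, 0.0], [0, 0, -0.003, 0, 0, 0, 0.0]]])

```text
time_s: 7.92
tcp_pos: [0.6307, 0.1354, 0.0348]
tcp_rot: [-0.0, 0.045, 0.999, 0.0]
force: [5.0, 0.2, -5.2]
finger_gap: 0.126
grasp_force: 55.0
```

Snapped past the catches (force reversed). Following down to the rim.

Request:
move_arm(series=[[[0.0004, 0, -0.001, 0, 0, 0, 0.0], [0.0004, 0, -0.002, 0, 0, 0, 0.0], [0.0004, 0, -0.003, 0, 0, 0, 0.0], [0.0004, 0, -0.003, 0, 0, 0, 0.0]]])

```text
time_s: 8.43
tcp_pos: [0.631, 0.1357, 0.033]
tcp_rot: [-0.0, 0.045, 0.999, 0.0]
force: [-0.2, 1.7, 0.7]
finger_gap: 0.127
grasp_force: 55.0
```

Request:
move_arm(series=[[[0, 0, -0.0005, 0, 0, 0, 0.0], [0, 0, -0.001, 0, 0, 0, 0.0], [0, 0, -0.001, 0, 0, 0, 0.0]]])

```text
time_s: 8.8
tcp_pos: [0.6312, 0.1357, 0.0322]
tcp_rot: [0.0, 0.045, 0.999, 0.0]
force: [-1.7, 3.6, 6.0]
finger_gap: 0.124
grasp_force: 55.0
```

Request:
move_arm(series=[[[0, 0.0003, -0.0005, 0, 0, 0, 0.0], [0, 0.0003, -0.0007, 0, 0, 0, 0.0], [0, 0.0003, -0.0007, 0, 0, 0, 0.0], [0, 0.0003, -0.0007, 0, 0, 0, 0.0]]])

```text
time_s: 9.3
tcp_pos: [0.6312, 0.1356, 0.0322]
tcp_rot: [0.0, 0.045, 0.999, -0.0]
force: [-3.3, 0.5, 10.3]
finger_gap: 0.13
grasp_force: 55.0
```

```bash
python3 - <<'E'
from h import *
im=cams.grab_frame("side");cv2.imwrite("pics/end.png",cv2.resize(im[170:260,190:310],(800,600),interpolation=2))
for _ in range(4):
    cams.grab_frame("side");s=get_state();print(np.round(s["force"],1),np.round(s["tcp_pos"],4))
E
```

```text
[-3.9  1.1 10.2] [0.6312 0.1357 0.0322]
[-4.4  1.5 10. ] [0.6312 0.1357 0.0322]
[-3.8  0.8  9.2] [0.6312 0.1356 0.0322]
[-3.3  0.7  9.9] [0.6312 0.1357 0.0323]
```

View pics/end.png

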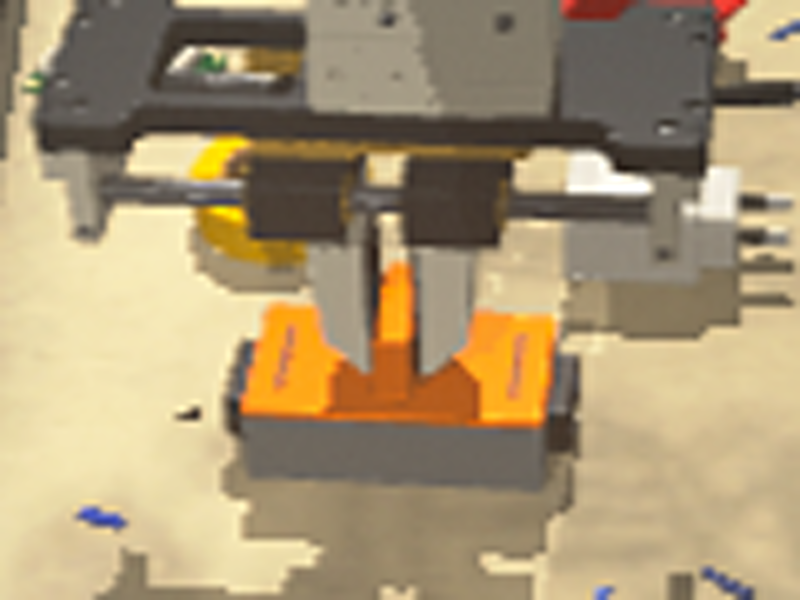

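The cover lies flush on the rim with no gap (front edge about (245–545, 415–425) in the crop). It is held with a steady push of about 10 N, so I'm handing in.

```bash
python3 -c "
from bench import close_job
print(close_job())"
```

```text
the job is handed in; nothing more can be done
None
```

The orange cover is snapped fully home on the complete holder, the gripper is still on it pushing down with about 10 N, and the job is handed in (no verdict was returned).

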